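# Shut off the empty lane of a strike-off vacuum bed

## Task

Get the little vacuum bed ready for pulling strike-offs: screw down the valve of the empty lane (the knob with the orange cap) until it is finger-tight on its soft seat, firm but never forced, because too much torque ruins the seat. Only then swing the red lever of the main cock fully open, to its stop. Do not touch the three neighbouring knobs: their lanes hold prints and are already set.

Things in the scene. Friction and masses are not known exactly. Their poses are not given: they have to be found in the camera images.
- orange_grip (a point): Black fluted round knob with orange cap on the lane without a print: 28 mm across, 24 mm high, axis vertical. Point on the axis at mid height, 12 mm below the top, 75 mm above the table; the knob does not rise. Clockwise seen from above closes. Its gland rubs with a steady 0.12 N m either way. It meets its seat after 0.6 to 3.3 rad, differently each time: nothing shows this, it can only be felt.
- needle: Needle of the orange valve, out of sight, turned by the knob. Origin on the knob's axis at the knob's underside; z up. From first touch of the soft seat the moment needed rises by 0.75 N m per rad above that of free turning. Finger-tight: risen by 0.25 to 0.4 N m; under 0.19 it leaks, over 0.5 the seat is ruined (load on the seat in N = rise / 0.0186). Let go, it keeps about 6 N by friction.
- lane_orange: The empty lane with the orange knob's valve, fixed on the bed. Origin on the lane's centre line at its underside, 14 mm above the table; x along the lane away from the robot, z up. The knob's axis is at x = 68 mm. Lane top 26 mm, grey valve block 46 mm wide, top 50 mm, brass neck 25 mm wide to 59 mm above the table. Ahead of and behind the knob (along x) there is free room for fingers.
- knob_blue: Neighbouring black knob, blue cap, 28 mm across, 24 mm high, on the lane that holds a blue print; turns easily, must not be touched. Origin on its axis at its underside, 63 mm above the table; z up. Knob axes stand 50 mm apart in a row along the bed's y: 22 mm of air between knobs.
- knob_green: Neighbouring black knob, green cap, 28 mm across, 24 mm high, on the lane that holds a green print; turns easily, must not be touched. Origin on its axis at its underside, 63 mm above the table; z up. Knob axes stand 50 mm apart in a row along the bed's y: 22 mm of air between knobs.
- knob_yellow: Neighbouring black knob, yellow cap, 28 mm across, 24 mm high, on the lane that holds a yellow print; turns easily, must not be touched. Origin on its axis at its underside, 63 mm above the table; z up. Knob axes stand 50 mm apart in a row along the bed's y: 22 mm of air between knobs.
- main_cock (a joint): Angle of the red lever in rad: 0 shut (pointing along the bed's -x, towards the robot), 1.57 open at its stop (pointing along the bed's -y, in line with the pipe). Opens counter-clockwise seen from above about a vertical axis; starts at 0 to 0.15; turns stiffly with 0.12 N m (2 N at the grip) and stays where it is left.
- cock_grip (a point): Middle of the red lever's top face, 60 mm out from the pivot, 75 mm above the table; x points along the lever back to the pivot, z up. The red sleeve is 13 mm wide, 12 mm thick and reaches from 18 to 82 mm from the pivot. Shut, nothing stands beside it within 45 mm towards the lanes; below it are the base plate (14 mm) and, when open, the pump (48 mm).
- cock_pivot (a point): The lever's vertical axis, at the height of the lever's top face, 75 mm above the table; nothing at the cock stands higher.
- vac_bed: Vacuum bed, fixed to the table: aluminium base 270 x 250 mm, four lanes with suction holes, a valve block and knob at the far end of each, a rail behind, a dial gauge at the far left (top 110 mm), cock and pump at the right. Origin under the middle of the base, on the table; x along the lanes away from the robot, y along the knob row to the left. Knobs at x 68, y -75, -25, 25, 75 mm, in any order.

How it is judged:
By the outcome, as a careful person would: the job done as asked, in the order asked, and still so for the second after the job is handed in, with the robot touching nothing.
It also fails if it takes over 67 s, if anything falls off the work surface, if the arm or the gripper's body presses on something with over 40 N, if the wrist force passes 120 N, or if a joint passes its speed limit or range.

## Robot

A 7-joint arm with a two-finger parallel gripper is mounted at the origin on the work surface; the furniture and walls round the work are solid. World frame = base frame: x ahead of the robot, y to its left, z up, the work surface at z = 0. Lengths are in m, angles in rad, forces in N, time in s.
With the tool pointing down it reaches from about 0.425 to 0.925 m from the base axis. Payload 6.8 kg.
Tool frame: the origin (TCP) lies on the centre line of the jaws, within the pads' length; the fingertips stand 17 mm ahead of it and the grasp point (between the pads) lies 2 mm behind it; z points along the fingers, x is the direction in which the jaws open and shut, and the axes are right-handed (so a half turn about z gives the same grasp; the last joint's range is limited). The gripper opens to 85 mm and grips with 20 to 120 N. Pads are 22 mm wide; open, the fingers measure 114 mm over their backs; the gripper's body (76 mm by 85 mm) begins 54 mm behind the grasp point. The pads swing forward as they close: fully open they stand 13 mm farther back than shut.
Start: joints at [0.996, 0.477, 0.022, 1.555, -0.011, 1.109, -0.083], TCP at [0.304, -0.603, 0.225] pointing down, gripper open.
Joint ranges: [-2.96, 2.96], [-0.34, 2.1], [-1.41, 1.46], [0.24, 2.44], [-1.37, 4.51], [0.17, 1.92], [-2.96, 2.96]. Speed limits (rad/s): [2.39, 2.39, 3.14, 3.14, 3.14, 3.14, 3.14].

## Interface

Orientations are given as a rotation vector (axis times angle).
In Python, from bench import r gives the robot as it stands.
- The arm moves only by the tool arm_command, never from a script. Its argument "increments" is a list of rows, each a list of 3 entries, a list of its own where there are three numbers: the shift along the world's x, y, z in m, then the turn, a rotation vector about the world's x, y, z in rad, then the opening in per cent of the stroke, from 0 (shut) to 100 (fully open). A call has 1 to 10 rows; each row is the pose to reach, as a shift and turn from the pose commanded when the call began; what a row does not reach only later rows make up. A row lasts 1/10 s, in which the tool goes at most 50 mm and 8.59 degrees, less where a joint would pass 70% of its speed; a pose out of reach is approached as far as the arm can. A call with a gripper value outside its range is refused whole. The fingers move at their own pace and stop on an object; "newtons" is the grip in N (left out, the last holds). Time passes only in rows, so rows that repeat a pose let the fingers close. It gives the time, the measured TCP pose, the force and the opening at its end, in the units of the state.
- r.get_obs(): the state, without advancing time (a new reading comes with each control period).
- r.grab_frame(name): name is "side" or "top"; returns the picture (480x640x3 uint8, blue, green, red); there is no depth.
- r.camera_model(name): a dict with "camera_matrix" (3x3 intrinsics, pixels), "camera_from_world" (4x4, takes a point from world to camera coordinates). Camera axes: x right, y down, z forward; pixel columns grow to the right and rows downward; lengths in m; the calibration is good to about 2 mm. A picture is of the moment at which its call begins. camera_model takes no time and is no camera call.
- r.hand_in(): hands the job in, once; it reports no verdict.
The state is a dict: "clock": time; "joints": joint angles; "qvel": joint speeds; "tau": joint torques, N m; "tcp_pos": TCP position; "orientation": TCP orientation; "contact_force": force on the tool from outside, world axes, zero at the start; "moment": the same for the moment, N m; "grip_width": finger opening in m.
Only numpy, scipy, OpenCV 4.12 (cv2) and the standard library are available. Lean on these libraries where they do the work, as an engineer would, in place of code of your own. Each camera call takes 0.05 s, during which the arm holds its last target. There are 200 camera calls.

## Working session

There is one attempt and no reset: what is moved stays moved. The work goes in short steps, Python scripts to look and compute and a tool call to move; the robot and the scene stay as the last step left them, time stands still between calls to the robot, and variables do not carry over. Pictures are saved under pics/ and viewed, about 8 in all and at most 12, crops included, and the job is handed in when it is done.

Besides the shell and the picture viewer there is one more tool, called after ">>>" as name(argument=value, ...), one argument or row to a line, values as JSON. arm_command: Moves the arm, as the interface text tells. Its arguments: {"type":"object","properties":{"increments":{"type":"array","items":{"type":"array"}},"newtons":{"type":"number"}},"required":["increments"]}

```bash
mkdir -p pics; python3 - <<'E'
from bench import r
import cv2
for n in("side","top"):
    cv2.imwrite(f"pics/{n}0.png",r.grab_frame(n)); m=r.camera_model(n);print(n,m)
print(r.get_obs())
E
```

```text
side {'camera_matrix': array([[450.76552778,   0.        , 321.58299156],
       [  0.        , 450.76552778, 241.5978937 ],
       [  0.        ,   0.        ,   1.        ]]), 'camera_from_world': array([[-0.99594042,  0.08990882, -0.0043676 ,  0.50444175],
       [ 0.05185973,  0.53345048, -0.84423998,  0.0162477 ],
       [-0.07357472, -0.84103923, -0.53594755,  0.93442922],
       [ 0.        ,  0.        ,  0.        ,  1.        ]])}
top {'camera_matrix': array([[575.43693824,   0.        , 315.26086952],
       [  0.        , 575.43693824, 238.97388384],
       [  0.        ,   0.        ,   1.        ]]), 'camera_from_world': array([[-0.02082936, -0.99974882, -0.00827265,  0.05314428],
       [-0.98748123,  0.02186639, -0.15621359,  0.52974398],
       [ 0.15635525,  0.00491525, -0.98768865,  0.84409202],
       [ 0.        ,  0.        ,  0.        ,  1.        ]])}
{'clock': 0.1, 'joints': array([ 0.99589786,  0.47771899,  0.02236191,  1.55635861, -0.01150062,
        1.10926695, -0.08306368]), 'qvel': array([ 8.83821407e-04, -7.33444312e-04, -3.29772023e-04, -2.83893849e-03,
       -5.86741186e-04,  4.59212341e-05,  2.87256523e-04]), 'tau': array([ 4.59991992e-03, -5.97768581e+01,  1.61397178e+00, -2.81956762e+01,
        1.28489966e-02,  5.04431926e-03, -3.96337759e-05]), 'tcp_pos': array([ 0.30350763, -0.60231515,  0.22441972]), 'orientation': array([-2.67439713e+00,  1.64697955e+00,  2.26813308e-03]), 'contact_force': array([-0.12327905,  0.51815597, -0.37346246]), 'moment': array([-0.01414852,  0.02518091, -0.00843687]), 'grip_width': 0.08505409451115264}
```

View pics/top0.png

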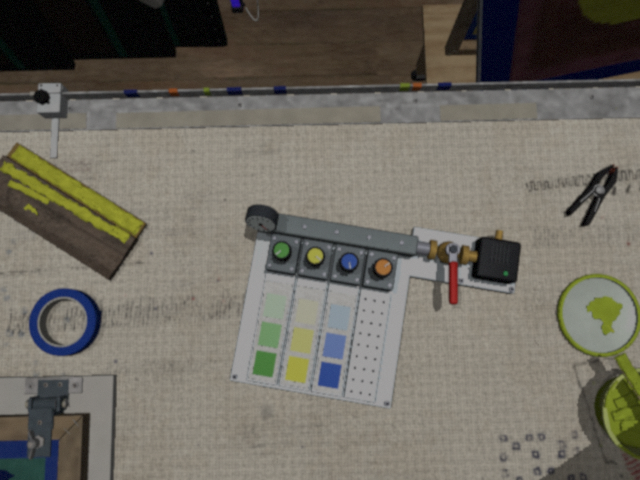

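View pics/side0.png

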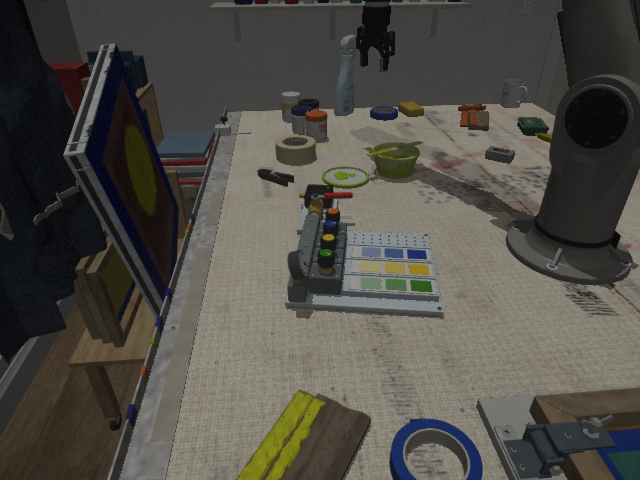

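The top view shows the knobs at green (281,251), yellow (315,257), blue (348,262) and orange (382,268). The red lever runs from its pivot at about (453,248) to (454,302). In the side view the orange knob is the far end of the row (333,214), with the lever beside it at (335,196).

```bash
cat > h.py <<'E'
from bench import r
import cv2, numpy as np
def ray(n,uv,z):
    m=r.camera_model(n);T=m["camera_from_world"];R=T[:3,:3];c=-R.T@T[:3,3]
    d=R.T@np.linalg.solve(m["camera_matrix"],[*uv,1]);return c+d*(z-c[2])/d[2]
def proj(n,p):
    m=r.camera_model(n);T=m["camera_from_world"];q=m["camera_matrix"]@(T[:3,:3]@np.array(p)+T[:3,3]);return q[:2]/q[2]
HSV={"orange":((7,130,90),(17,255,255)),"blue":((105,130,60),(125,255,255)),"green":((45,80,50),(75,255,255)),"yellow":((24,130,90),(34,255,255)),"red":((0,150,80),(5,255,255))}
def blobs(im,c,box):
    x0,y0,x1,y1=box;h=cv2.cvtColor(im,cv2.COLOR_BGR2HSV);k=cv2.inRange(h,*map(np.array,HSV[c]))
    if c=="red":k|=cv2.inRange(h,np.array((174,150,80)),np.array((180,255,255)))
    o=np.zeros_like(k);o[y0:y1,x0:x1]=k[y0:y1,x0:x1]
    cs,_=cv2.findContours(o,cv2.RETR_EXTERNAL,cv2.CHAIN_APPROX_NONE)
    return max(cs,key=cv2.contourArea)
E
python3 - <<'E'
from h import *
P={}
for n,box,rb in(("top",(265,235,400,285),(440,240,465,310)),("side",(315,205,345,268),(318,185,360,205))):
    im=cv2.imread(f"pics/{n}0.png")
    for c in("green","yellow","blue","orange"):
        k=blobs(im,c,box);(u,v),w,a=cv2.minAreaRect(k);P[n,c]=ray(n,(u,v),.087)
        print(n,c,round(u,1),round(v,1),np.round(w,1),P[n,c].round(4))
    k=blobs(im,"red",rb);b=cv2.minAreaRect(k);print("red",b,ray(n,b[0],.075).round(4))
    if n=="top":
        pts=cv2.boxPoints(b);print([ray(n,p,.075).round(4) for p in pts])
d=P["top","green"]-P["top","orange"];print("spacing",np.linalg.norm(d)/3,"bed yaw",np.arctan2(-d[0],d[1]))
E
```

```text
top green 281.3 249.8 [15.6 14.8] [0.5088 0.0914 0.087 ]
top yellow 314.5 255.0 [13.4 14.8] [0.5001 0.0431 0.087 ]
top blue 348.5 261.0 [14. 15.] [ 0.4902 -0.006   0.087 ]
top orange 382.8 266.8 [14.8 14.1] [ 0.4808 -0.0553  0.087 ]
red ((453.5, 282.5), (41.0, 7.0), 90.0) [ 0.4567 -0.159   0.075 ]
[array([ 0.4869, -0.1556,  0.075 ]), array([ 0.4867, -0.1659,  0.075 ]), array([ 0.4268, -0.1623,  0.075 ]), array([ 0.427 , -0.1522,  0.075 ])]
side green 325.5 252.0 [ 6. 11.] [0.5076 0.0913 0.087 ]
side yellow 328.0 237.0 [ 6. 10.] [0.4984 0.0432 0.087 ]
side blue 330.0 223.0 [ 4. 10.] [ 0.4894 -0.0067  0.087 ]
side orange 332.0 210.5 [ 5. 10.] [ 0.4802 -0.0558  0.087 ]
red ((337.5, 193.5), (27.0, 3.0), 0.0) [ 0.4571 -0.1543  0.075 ]
spacing 0.049785926738194326 bed yaw -0.18909163977800478
```

>>> arm_command(
  increments=[
    [[0.05,0.16,0],[0,0,0.45],53],
    [[0.1,0.31,0],[0,0,0.9],53],
    [[0.1765,0.5475,0],[0,0,1.614],53],
    [[0.1765,0.5475,0],[0,0,1.614],53],
    [[0.1765,0.5475,0],[0,0,1.614],53],
    [[0.1765,0.5475,0],[0,0,1.614],53],
    [[0.1765,0.5475,0],[0,0,1.614],53],
    [[0.1765,0.5475,0],[0,0,1.614],53],
    [[0.1765,0.5475,0],[0,0,1.614],53],
    [[0.1765,0.5475,0],[0,0,1.614],53],
  ],
  newtons=60,
)

```text
clock: 1.1
tcp_pos: [0.4571, -0.125, 0.2253]
orientation: [3.078, 0.627, -0.0]
contact_force: [1.7, -0.5, -0.7]
grip_width: 0.0455
```

>>> arm_command(
  increments=[
    [[0,0,0],[0,0,0],53],
    [[0,0,0],[0,0,0],53],
    [[0,0,0],[0,0,0],53],
  ],
)

```text
clock: 1.4
tcp_pos: [0.4566, -0.1281, 0.225]
orientation: [3.081, 0.614, -0.001]
contact_force: [0.6, -0.1, 0.4]
grip_width: 0.0451
```

```bash
cat >> h.py <<'E'
from scipy.spatial.transform import Rotation as Ro
def st():
    o=r.get_obs();x=Ro.from_rotvec(o["orientation"]).as_matrix()
    print("t",o["clock"],"tcp",o["tcp_pos"].round(4),"az_rel_bed %.4f"%(np.arctan2(x[1,0],x[0,0])+.189),"tilt",x[:2,2].round(4),"F",o["contact_force"].round(2),"M",o["moment"].round(3),"w %.4f"%o["grip_width"],"j",o["joints"].round(2))
E
python3 -c "
from h import *
st()"
```

```text
t 1.4 tcp [ 0.4566 -0.1281  0.225 ] az_rel_bed 0.5824 tilt [-0.0009 -0.0003] F [ 0.57 -0.13  0.37] M [-0.011 -0.051  0.019] w 0.0451 j [ 0.58  0.18 -0.49  1.99  0.1   0.99  0.44]
```

>>> arm_command(
  increments=[
    [[0.012,0.036,0],[0,0,0.06],53],
    [[0.024,0.0726,-0.03],[0,0,0.118],53],
    [[0.024,0.0726,-0.06],[0,0,0.118],53],
    [[0.024,0.0726,-0.09],[0,0,0.118],53],
    [[0.024,0.0726,-0.105],[0,0,0.118],53],
    [[0.024,0.0726,-0.105],[0,0,0.118],53],
    [[0.024,0.0726,-0.105],[0,0,0.118],53],
    [[0.024,0.0726,-0.105],[0,0,0.118],53],
  ],
)

```text
clock: 2.2
tcp_pos: [0.4819, -0.0551, 0.1213]
orientation: [3.038, 0.796, 0.003]
contact_force: [-0.5, 0.2, -0.7]
grip_width: 0.045
```

```bash
python3 -c "
from h import *
cv2.imwrite('pics/a.png',np.hstack([cv2.resize(r.grab_frame('side')[150:290,260:400],(400,400)),cv2.resize(r.grab_frame('top')[190:330,310:450],(400,400))]))
st()"
```

```text
t 2.3 tcp [ 0.4819 -0.0548  0.1214] az_rel_bed 0.7020 tilt [ 0.002  -0.0004] F [-0.17  0.51 -0.03] M [0.078 0.016 0.03 ] w 0.0452 j [ 0.42  0.35 -0.52  2.07  0.25  0.78  0.27]
```

View pics/a.png

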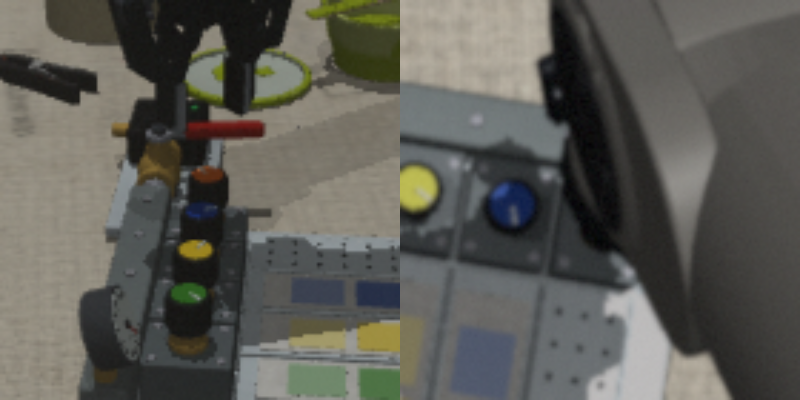

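The side crop shows the open fingertips at about (180,105) and (238,105), straddling the orange cap at (208,185). The top crop shows the arm hiding orange and blue (512,205) standing clear.

>>> arm_command(
  increments=[
    [[-0.001,-0.0006,-0.015],[0,0,0],53],
    [[-0.001,-0.0006,-0.03],[0,0,0],53],
    [[-0.001,-0.0006,-0.044],[0,0,0],53],
    [[-0.001,-0.0006,-0.044],[0,0,0],53],
    [[-0.001,-0.0006,-0.044],[0,0,0],53],
  ],
)

```text
clock: 2.8
tcp_pos: [0.4802, -0.0548, 0.0765]
orientation: [-3.038, -0.799, 0.0]
contact_force: [-0.3, 0.1, -0.8]
grip_width: 0.0455
```

```bash
python3 -c "
from h import *
cv2.imwrite('pics/b.png',cv2.resize(r.grab_frame('side')[150:290,260:400],(560,560)))
st()"
```

```text
t 2.85 tcp [ 0.4806 -0.0548  0.0768] az_rel_bed 0.7031 tilt [0.0007 0.    ] F [-0.09  0.04 -0.45] M [ 0.016 -0.048 -0.046] w 0.0455 j [ 0.39  0.42 -0.49  2.1   0.31  0.68  0.21]
```

View pics/b.png

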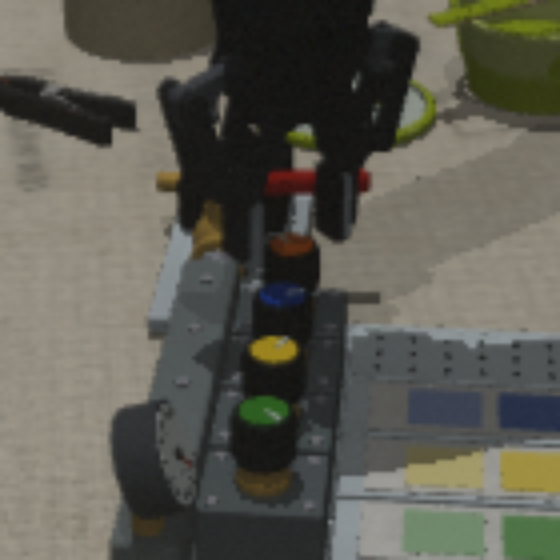

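The fingers straddle the orange knob, with tips at about (250,250) and (340,235) and the cap at (293,243). Closing now.

>>> arm_command(
  increments=[
    [[0,0,0],[0,0,0],0],
    [[0,0,0],[0,0,0],0],
    [[0,0,0],[0,0,0],0],
    [[0,0,0],[0,0,0],0],
    [[0,0,0],[0,0,0],0],
  ],
  newtons=60,
)

```text
clock: 3.35
tcp_pos: [0.4797, -0.0555, 0.0774]
orientation: [3.037, 0.797, -0.002]
contact_force: [-4.6, -1.2, 11.0]
grip_width: 0.0231
```

```bash
cat >> h.py <<'E'
def av(n=6):
    M=[];F=[];A=[]
    for i in range(n):
        r.grab_frame("side");o=r.get_obs();M.append(o["moment"]);F.append(o["contact_force"])
    M=np.array(M);print("M",M.mean(0).round(3),"sd",M.std(0).round(3),"F",np.mean(F,0).round(2));st()
E
python3 -c "
from h import *
av()"
```

```text
M [-0.316  1.167  0.009] sd [0.021 0.019 0.023] F [-4.77 -1.18 10.94]
t 3.65 tcp [ 0.4797 -0.0556  0.0774] az_rel_bed 0.7024 tilt [-0.0007 -0.0015] F [-4.11 -1.96 11.16] M [-0.278  1.127  0.049] w 0.0232 j [ 0.39  0.42 -0.49  2.1   0.31  0.69  0.21]
```

```bash
python3 -c "
from h import *
cv2.imwrite('pics/c.png',cv2.resize(r.grab_frame('side')[170:240,295:365],(700,700),interpolation=cv2.INTER_CUBIC)[:600])
print(proj('side',(.4805,-.0555,.087)),proj('side',(.4805,-.0555,.063)))"
```

```text
[331.87165834 210.57061125] [331.7783567  221.02292251]
```

View pics/c.png

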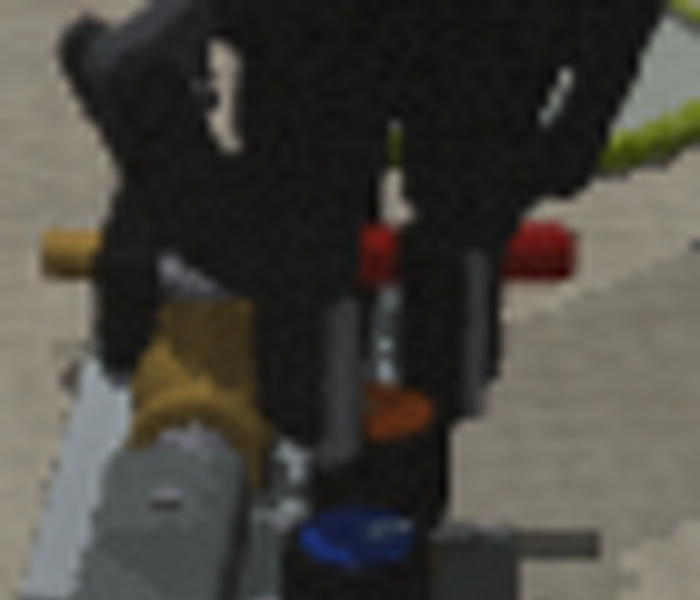

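The zoomed side view shows the fingers on both sides of the orange cap at (400,410), left tip at (340,460) and right tip at (475,410). Blue at (355,540) is clear. I'll relieve the side load and start turning clockwise.

>>> arm_command(
  increments=[
    [[-0.0008,-0.0004,0.0006],[0,0,0],0],
    [[-0.0008,-0.0004,0.0006],[0,0,-0.05],0],
    [[-0.0008,-0.0004,0.0006],[0,0,-0.1],0],
    [[-0.0008,-0.0004,0.0006],[0,0,-0.15],0],
    [[-0.0008,-0.0004,0.0006],[0,0,-0.2],0],
  ],
)

```text
clock: 4.2
tcp_pos: [0.4797, -0.0555, 0.0775]
orientation: [3.103, 0.488, 0.001]
contact_force: [-1.2, -0.1, 3.8]
grip_width: 0.0232
```

```bash
python3 -c "
from h import *
av()"
```

```text
M [-0.203  0.392 -0.057] sd [0.033 0.029 0.041] F [-1.68 -0.62  5.49]
t 4.5 tcp [ 0.4797 -0.0555  0.0775] az_rel_bed 0.5040 tilt [ 0.0007 -0.0003] F [-2.02 -0.85  5.59] M [-0.196  0.414 -0.04 ] w 0.0229 j [ 0.35  0.41 -0.44  2.11  0.28  0.68  0.04]
```

>>> arm_command(
  increments=[
    [[0,0,0],[0,0,-0.05],0],
    [[0,0,0],[0,0,-0.1],0],
    [[0,0,0],[0,0,-0.15],0],
    [[0,0,0],[0,0,-0.2],0],
  ],
)

```text
clock: 4.9
tcp_pos: [0.4798, -0.0554, 0.0775]
orientation: [3.136, 0.178, 0.001]
contact_force: [-1.9, -0.3, 6.6]
grip_width: 0.0229
```

```bash
python3 -c "
from h import *
st();av(3)"
```

```text
t 4.9 tcp [ 0.4798 -0.0554  0.0775] az_rel_bed 0.3026 tilt [ 0.0009 -0.0003] F [-1.88 -0.32  6.61] M [-0.217  0.372  0.114] w 0.0229 j [ 0.32  0.4  -0.39  2.11  0.25  0.67 -0.13]
M [-0.2    0.383 -0.054] sd [0.025 0.02  0.04 ] F [-1.54 -0.63  5.81]
t 5.05 tcp [ 0.4798 -0.0554  0.0775] az_rel_bed 0.3038 tilt [ 0.0009 -0.0003] F [-1.39 -0.39  6.  ] M [-0.202  0.356 -0.099] w 0.0231 j [ 0.32  0.4  -0.39  2.11  0.25  0.67 -0.13]
```

>>> arm_command(
  increments=[
    [[0,0,0],[0,0,-0.05],0],
    [[0,0,0],[0,0,-0.1],0],
  ],
)

```text
clock: 5.25
tcp_pos: [0.4799, -0.0554, 0.0775]
orientation: [3.141, 0.021, 0.002]
contact_force: [-1.3, -0.6, 6.5]
grip_width: 0.0229
```

```bash
python3 -c "
from h import *
st();av(3)"
```

```text
t 5.25 tcp [ 0.4799 -0.0554  0.0775] az_rel_bed 0.2026 tilt [ 0.0011 -0.0002] F [-1.32 -0.65  6.47] M [-0.162  0.337  0.096] w 0.0229 j [ 0.3   0.4  -0.37  2.11  0.23  0.67 -0.22]
M [-0.182  0.339 -0.04 ] sd [0.03  0.023 0.028] F [-1.23 -0.8   5.77]
t 5.4 tcp [ 0.4799 -0.0554  0.0775] az_rel_bed 0.2039 tilt [ 0.001  -0.0003] F [-1.03 -0.82  6.23] M [-0.203  0.317 -0.069] w 0.0231 j [ 0.3   0.4  -0.37  2.11  0.23  0.67 -0.22]
```

>>> arm_command(
  increments=[
    [[0,0,0],[0,0,-0.05],0],
    [[0,0,0],[0,0,-0.1],0],
    [[0,0,0],[0,0,-0.15],0],
    [[0,0,0],[0,0,-0.2],0],
  ],
)

```text
clock: 5.8
tcp_pos: [0.48, -0.0554, 0.0775]
orientation: [3.128, -0.292, 0.002]
contact_force: [-0.9, -1.2, 5.9]
grip_width: 0.023
```

```bash
python3 -c "
from h import *
st()"
```

```text
t 5.8 tcp [ 0.48   -0.0554  0.0775] az_rel_bed 0.0026 tilt [ 0.0013 -0.0002] F [-0.89 -1.18  5.95] M [-0.197  0.324  0.119] w 0.0230 j [ 0.26  0.39 -0.32  2.11  0.2   0.66 -0.39]
```

>>> arm_command(
  increments=[
    [[0,0,0],[0,0,-0.05],0],
    [[0,0,0],[0,0,-0.1],0],
    [[0,0,0],[0,0,-0.15],0],
    [[0,0,0],[0,0,-0.2],0],
  ],
)

```text
clock: 6.2
tcp_pos: [0.48, -0.0554, 0.0775]
orientation: [-3.083, 0.603, -0.002]
contact_force: [0.1, -1.3, 4.3]
grip_width: 0.0229
```

```bash
python3 -c "
from h import *
st()"
```

```text
t 6.2 tcp [ 0.48   -0.0554  0.0775] az_rel_bed -0.1974 tilt [ 0.0015 -0.0002] F [ 0.06 -1.27  4.33] M [-0.171  0.237  0.106] w 0.0229 j [ 0.22  0.39 -0.28  2.12  0.17  0.65 -0.56]
```

>>> arm_command(
  increments=[
    [[0,0,0],[0,0,-0.05],0],
    [[0,0,0],[0,0,-0.1],0],
    [[0,0,0],[0,0,-0.15],0],
    [[0,0,0],[0,0,-0.2],0],
  ],
)

```text
clock: 6.6
tcp_pos: [0.4802, -0.0555, 0.0775]
orientation: [-3.007, 0.908, -0.003]
contact_force: [-0.8, -2.1, 5.4]
grip_width: 0.0233
```

```bash
python3 -c "
from h import *
st()"
```

```text
t 6.6 tcp [ 0.4802 -0.0555  0.0775] az_rel_bed -0.3974 tilt [ 0.0017 -0.0003] F [-0.8  -2.09  5.42] M [-0.254  0.17   0.1  ] w 0.0233 j [ 0.18  0.39 -0.23  2.12  0.14  0.65 -0.73]
```

>>> arm_command(
  increments=[
    [[0,0,0],[0,0,-0.05],0],
    [[0,0,0],[0,0,-0.1],0],
    [[0,0,0],[0,0,-0.15],0],
    [[0,0,0],[0,0,-0.2],0],
  ],
)

```text
clock: 7.0
tcp_pos: [0.4802, -0.0555, 0.0775]
orientation: [-2.901, 1.204, -0.003]
contact_force: [-1.0, -2.5, 4.1]
grip_width: 0.0229
```

```bash
python3 -c "
from h import *
st()"
```

```text
t 7.0 tcp [ 0.4802 -0.0555  0.0775] az_rel_bed -0.5975 tilt [ 0.0018 -0.0003] F [-0.98 -2.51  4.1 ] M [-0.245  0.107  0.198] w 0.0229 j [ 0.14  0.38 -0.18  2.12  0.11  0.64 -0.91]
```

>>> arm_command(
  increments=[
    [[0,0,0],[0,0,-0.05],0],
    [[0,0,0],[0,0,-0.1],0],
  ],
)

```text
clock: 7.2
tcp_pos: [0.4803, -0.0556, 0.0775]
orientation: [-2.837, 1.347, -0.003]
contact_force: [-0.4, -1.5, 4.5]
grip_width: 0.023
```

```bash
python3 -c "
from h import *
st()"
```

```text
t 7.2 tcp [ 0.4803 -0.0556  0.0775] az_rel_bed -0.6975 tilt [ 0.0019 -0.0003] F [-0.43 -1.54  4.51] M [-0.287 -0.027  0.14 ] w 0.0230 j [ 0.12  0.38 -0.16  2.12  0.1   0.64 -0.99]
```

>>> arm_command(
  increments=[
    [[0,0,0],[0,0,-0.05],0],
  ],
)

```text
clock: 7.3
tcp_pos: [0.4803, -0.0556, 0.0775]
orientation: [-2.803, 1.418, -0.003]
contact_force: [-0.4, -1.1, 4.2]
grip_width: 0.0229
```

```bash
python3 -c "
from h import *
st()"
```

```text
t 7.3 tcp [ 0.4803 -0.0556  0.0775] az_rel_bed -0.7475 tilt [ 0.002  -0.0003] F [-0.37 -1.1   4.24] M [-0.293  0.065  0.11 ] w 0.0229 j [ 0.11  0.38 -0.15  2.12  0.09  0.64 -1.04]
```

>>> arm_command(
  increments=[
    [[0,0,0],[0,0,0],48],
    [[0,0,0],[0,0,0],48],
    [[0,0,0],[0,0,0],48],
    [[0,0,0],[0,0,0.14],48],
    [[0,0,0],[0,0,0.28],48],
    [[0,0,0],[0,0,0.42],48],
    [[0,0,0],[0,0,0.56],48],
    [[0,0,0],[0,0,0.7],48],
    [[0,0,0],[0,0,0.84],48],
    [[0,0,0],[0,0,0.98],48],
  ],
)

```text
clock: 8.3
tcp_pos: [0.4792, -0.0552, 0.0768]
orientation: [-3.14, -0.08, 0.0]
contact_force: [-0.3, -0.4, -0.6]
grip_width: 0.0411
```

>>> arm_command(
  increments=[
    [[0,0,0],[0,0,0.14],48],
    [[0,0,0],[0,0,0.28],48],
    [[0,0,0],[0,0,0.42],48],
    [[0,0,0],[0,0,0.52],48],
    [[0,0,0],[0,0,0.52],48],
    [[0,0,0],[0,0,0.52],0],
    [[0,0,0],[0,0,0.52],0],
    [[0,0,0],[0,0,0.52],0],
    [[0,0,0],[0,0,0.52],0],
    [[0,0,0],[0,0,0.52],0],
  ],
)

```text
clock: 9.3
tcp_pos: [0.4794, -0.0552, 0.0772]
orientation: [3.018, 0.872, 0.0]
contact_force: [-2.0, 1.0, 5.1]
grip_width: 0.0231
```

```bash
python3 -c "
from h import *
st()"
```

```text
t 9.3 tcp [ 0.4794 -0.0552  0.0772] az_rel_bed 0.7517 tilt [ 0.0002 -0.0003] F [-2.03  1.01  5.12] M [-0.041  0.367 -0.082] w 0.0231 j [ 0.4   0.42 -0.5   2.1   0.31  0.69  0.26]
```

>>> arm_command(
  increments=[
    [[0,0,0],[0,0,-0.05],0],
    [[0,0,0],[0,0,-0.1],0],
    [[0,0,0],[0,0,-0.15],0],
    [[0,0,0],[0,0,-0.2],0],
  ],
)

```text
clock: 9.7
tcp_pos: [0.4796, -0.0552, 0.0773]
orientation: [3.09, 0.565, 0.001]
contact_force: [-0.6, 0.5, 5.4]
grip_width: 0.0233
```

```bash
python3 -c "
from h import *
st()"
```

```text
t 9.7 tcp [ 0.4796 -0.0552  0.0773] az_rel_bed 0.5506 tilt [ 0.0006 -0.0004] F [-0.6   0.46  5.39] M [-0.03   0.214  0.205] w 0.0233 j [ 0.36  0.41 -0.45  2.11  0.28  0.68  0.08]
```

>>> arm_command(
  increments=[
    [[0,0,0],[0,0,-0.05],0],
    [[0,0,0],[0,0,-0.1],0],
    [[0,0,0],[0,0,-0.15],0],
    [[0,0,0],[0,0,-0.2],0],
  ],
)

```text
clock: 10.1
tcp_pos: [0.4798, -0.0552, 0.0773]
orientation: [3.131, 0.254, 0.001]
contact_force: [-0.4, -0.1, 4.5]
grip_width: 0.0234
```

```bash
python3 -c "
from h import *
st()"
```

```text
t 10.1 tcp [ 0.4798 -0.0552  0.0773] az_rel_bed 0.3511 tilt [ 0.0009 -0.0005] F [-0.37 -0.06  4.51] M [-0.061  0.122  0.357] w 0.0234 j [ 0.32  0.41 -0.41  2.11  0.25  0.67 -0.09]
```

>>> arm_command(
  increments=[
    [[0,0,0],[0,0,-0.05],0],
    [[0,0,0],[0,0,-0.1],0],
  ],
)

```text
clock: 10.3
tcp_pos: [0.4798, -0.0553, 0.0773]
orientation: [3.139, 0.098, 0.002]
contact_force: [-0.7, -0.4, 3.9]
grip_width: 0.0236
```

```bash
python3 -c "
from h import *
st();av(4)"
```

```text
t 10.3 tcp [ 0.4798 -0.0553  0.0773] az_rel_bed 0.2513 tilt [ 0.001  -0.0005] F [-0.65 -0.44  3.85] M [-0.169  0.047  0.488] w 0.0236 j [ 0.3   0.4  -0.38  2.11  0.24  0.67 -0.18]
M [-0.129  0.088  0.255] sd [0.025 0.039 0.018] F [-0.29 -0.96  4.48]
t 10.5 tcp [ 0.4799 -0.0552  0.0772] az_rel_bed 0.2542 tilt [ 0.001  -0.0003] F [-0.25 -1.06  4.66] M [-0.166  0.032  0.224] w 0.0231 j [ 0.31  0.4  -0.38  2.11  0.24  0.67 -0.17]
```

The seat is met: M rose 0.205 → 0.357 → 0.488 N m as the knob turned 0.2 and then 0.1 rad. The rise is about 0.34 N m, inside the band. Now I'll release and lift.

>>> arm_command(
  increments=[
    [[0,0,0],[0,0,0],53],
    [[0,0,0],[0,0,0],53],
    [[0,0,0],[0,0,0],53],
    [[0,0,0],[0,0,0],53],
    [[0,0,0.02],[0,0,0],53],
    [[0,0,0.05],[0,0,0],53],
    [[0,0,0.08],[0,0,0],53],
    [[0,0,0.08],[0,0,0],0],
    [[0,0,0.08],[0,0,0],0],
    [[0,0,0.08],[0,0,0],0],
  ],
)

```text
clock: 11.5
tcp_pos: [0.4785, -0.0554, 0.1559]
orientation: [-3.14, -0.1, 0.003]
contact_force: [-0.4, -1.0, 0.0]
grip_width: 0.0023
```

```bash
python3 - <<'E'
from h import *
st();o=r.get_obs();p=o["tcp_pos"];x=Ro.from_rotvec(o["orientation"]).as_matrix();az=np.arctan2(x[1,0],x[0,0])
P=np.array([.507,-.162])
for f,d in((176.7,.034),(176.7,.0175),(185,.0175),(195,.0175),(205,.0175),(215,.0175),(225,.0175),(235,.0175),(245,.0175),(252,.0175),(259.2,.0175),(262,.0175)):
    a=np.deg2rad(f);c=P+.06*np.array([np.cos(a),np.sin(a)])+d*np.array([np.sin(a),-np.cos(a)])
    print(f,d,c.round(4),"shift",(c-p[:2]).round(4),"turn",round(a-np.pi-az,3))
E
```

```text
t 11.5 tcp [ 0.4785 -0.0554  0.1559] az_rel_bed 0.2529 tilt [-0.0018  0.0001] F [-0.45 -1.04  0.01] M [-0.     0.003  0.016] w 0.0023 j [ 0.35  0.28 -0.42  2.05  0.15  0.84 -0.1 ]
176.7 0.034 [ 0.4491 -0.1246] shift [-0.0294 -0.0692] turn -0.121
176.7 0.0175 [ 0.4481 -0.1411] shift [-0.0304 -0.0857] turn -0.121
185 0.0175 [ 0.4457 -0.1498] shift [-0.0328 -0.0944] turn 0.023
195 0.0175 [ 0.4445 -0.1606] shift [-0.034  -0.1052] turn 0.198
205 0.0175 [ 0.4452 -0.1715] shift [-0.0333 -0.1161] turn 0.372
215 0.0175 [ 0.4478 -0.1821] shift [-0.0307 -0.1267] turn 0.547
225 0.0175 [ 0.4522 -0.1921] shift [-0.0263 -0.1367] turn 0.721
235 0.0175 [ 0.4583 -0.2011] shift [-0.0202 -0.1457] turn 0.896
245 0.0175 [ 0.4658 -0.209 ] shift [-0.0127 -0.1536] turn 1.071
252 0.0175 [ 0.4718 -0.2137] shift [-0.0067 -0.1583] turn 1.193
259.2 0.0175 [ 0.4786 -0.2177] shift [ 1.000e-04 -1.623e-01] turn 1.318
262 0.0175 [ 0.4813 -0.219 ] shift [ 0.0028 -0.1636] turn 1.367
```

>>> arm_command(
  increments=[
    [[-0.015,-0.035,0],[0,0,-0.06],0],
    [[-0.029,-0.069,0],[0,0,-0.12],0],
    [[-0.029,-0.069,0],[0,0,-0.12],0],
    [[-0.029,-0.069,-0.03],[0,0,-0.12],0],
    [[-0.029,-0.069,-0.06],[0,0,-0.12],0],
    [[-0.029,-0.069,-0.078],[0,0,-0.12],0],
    [[-0.029,-0.069,-0.078],[0,0,-0.12],0],
  ],
)

```text
clock: 12.2
tcp_pos: [0.4477, -0.1233, 0.0759]
orientation: [-3.139, 0.086, 0.01]
contact_force: [0.2, 0.3, -0.1]
grip_width: 0.0001
```

```bash
python3 -c "
from h import *
i=r.grab_frame('side');j=r.grab_frame('top')
cv2.imwrite('pics/d.png',np.hstack([cv2.resize(i[150:290,270:410],(400,400)),cv2.resize(j[200:340,350:490],(400,400))]))
st()"
```

```text
t 12.3 tcp [ 0.45   -0.1238  0.0785] az_rel_bed 0.1338 tilt [-0.0017  0.0008] F [ 0.55 -0.69 -0.68] M [-0.011 -0.001  0.046] w -0.0000 j [ 0.42  0.37 -0.34  2.15  0.2   0.65 -0.11]
```

View pics/d.png

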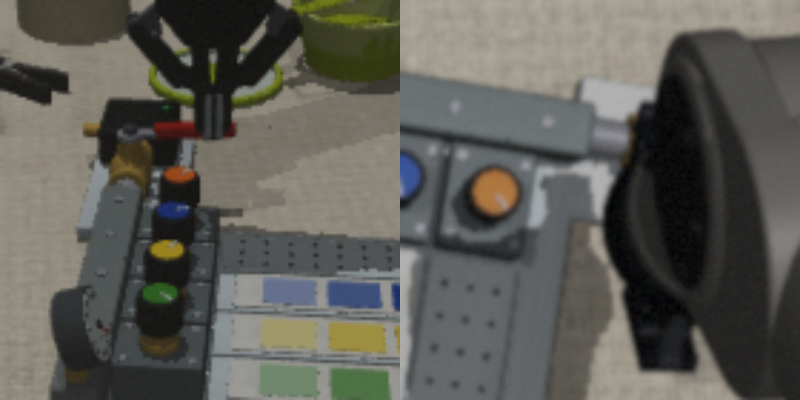

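The side crop shows the closed fingers at (213,120), on the lane side of the red lever (160–235,130). Orange, at (495,192) in the top crop, is free of the gripper. Sweeping the lever now.

>>> arm_command(
  increments=[
    [[-0.001,-0.012,0],[0,0,0],0],
    [[-0.002,-0.02,0],[0,0,0.07],0],
    [[-0.004,-0.025,0],[0,0,0.143],0],
    [[-0.0045,-0.03,0],[0,0,0.23],0],
    [[-0.005,-0.036,0],[0,0,0.318],0],
    [[-0.005,-0.0415,0],[0,0,0.405],0],
    [[-0.004,-0.047,0],[0,0,0.492],0],
    [[-0.0035,-0.0525,0],[0,0,0.58],0],
    [[-0.002,-0.058,0],[0,0,0.667],0],
  ],
)

```text
clock: 13.2
tcp_pos: [0.4488, -0.184, 0.0801]
orientation: [2.993, 0.948, 0.002]
contact_force: [-0.5, -0.6, -0.7]
grip_width: -0.0
```

>>> arm_command(
  increments=[
    [[0.0025,-0.005,0],[0,0,0.087],0],
    [[0.005,-0.01,0],[0,0,0.175],0],
    [[0.008,-0.015,0],[0,0,0.262],0],
    [[0.011,-0.019,0],[0,0,0.35],0],
    [[0.0145,-0.023,0],[0,0,0.435],0],
    [[0.018,-0.027,0],[0,0,0.523],0],
  ],
)

```text
clock: 13.8
tcp_pos: [0.4668, -0.211, 0.0801]
orientation: [2.646, 1.689, 0.001]
contact_force: [0.1, 0.3, -0.1]
grip_width: -0.0002
```

```bash
python3 -c "
from h import *
st()"
```

```text
t 13.8 tcp [ 0.4668 -0.211   0.0801] az_rel_bed 1.3254 tilt [ 0.0015 -0.0016] F [ 0.08  0.3  -0.1 ] M [-0.018  0.014  0.028] w -0.0002 j [ 0.78  0.47 -0.59  2.03  0.39  0.74  1.09]
```

```bash
python3 -c "
from h import *
i=r.grab_frame('side');j=r.grab_frame('top')
cv2.imwrite('pics/e.png',np.hstack([cv2.resize(i[150:240,290:380],(400,400)),cv2.resize(j[200:340,380:520],(400,400))]))
st()"
```

```text
t 13.9 tcp [ 0.467  -0.2113  0.0799] az_rel_bed 1.3217 tilt [ 0.0019 -0.0012] F [-0.36  0.94  0.71] M [-0.024 -0.011  0.033] w -0.0003 j [ 0.78  0.47 -0.59  2.03  0.39  0.74  1.09]
```

View pics/e.png

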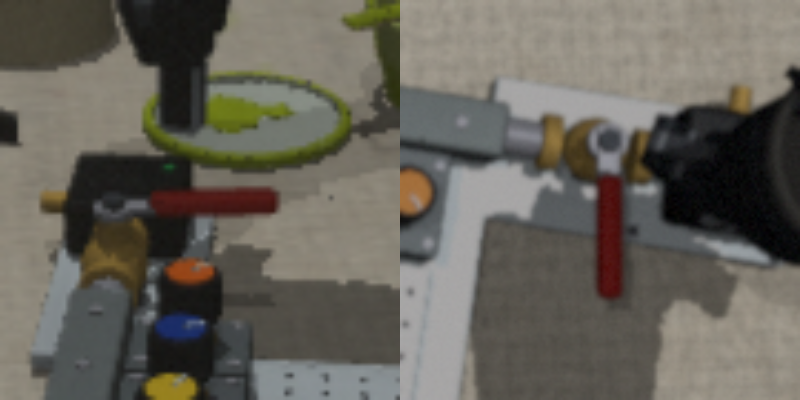

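The lever has not moved: in the top crop it still points straight down from (610,140) to (610,295). The fingers have passed over it, with the tip at about (185,130) in the side crop. I'll check the fingertip height.

```bash
python3 -c "
from h import *
p=(290+185*.225,150+130*.225);print(p)
for z in(.06,.063,.07,.075,.08,.085):print(z,proj('side',(.467,-.211,z)), proj('side',(.4668,-.2,z)))
i=cv2.imread('pics/e.png');g=i[:,:400].max(2)
print(g[100:150:3,165:215:5])"
```

```text
(331.625, 179.25)
0.06 [330.25218206 188.66959101] [330.8463782  190.74606929]
0.063 [330.25987767 187.49426523] [330.855066  189.5634769]
0.07 [330.27792662 184.7377059 ] [330.87544295 186.78974737]
0.075 [330.29089866 182.75652752] [330.89008897 184.79611816]
0.08 [330.3039379  180.76508668] [330.90481153 182.79206897]
0.085 [330.31704485 178.76330345] [330.91961124 180.77751792]
[[ 27  22  24  26  25  33  52  44  75 120]
 [ 27  24  23  25  25  34  53  44  73 118]
 [ 26  24  24  25  23  35  54  44  71 117]
 [ 26  25  26  25  23  36  55  44  70 117]
 [ 27  26  25  25  25  34  55  44  70 115]
 [ 28  26  25  25  26  34  55  45  70 113]
 [ 28  24  26  25  26  35  55  45  70 110]
 [ 28  24  25  23  22  33  56  44  71 103]
 [ 38  33  32  27  25  38  55  53  80 101]
 [ 52  45  41  34  33  44  56  69  94 103]
 [ 71  55  51  48  48  52  63  93 111 113]
 [ 90  84  81  75  74  68  81 106 115 115]
 [103 106 106 100  97  88  99 114 116 116]
 [ 98 105 108 111 110 108 111 115 116 116]
 [ 80  94  90 107 111 112 114 115 116 116]
 [ 63  79  73  98 106 108 111 113 115 115]
 [ 55  60  66  87  97 100 103 108 111 113]]
```

```bash
python3 -c "
from h import *
for nm,p,y in(('d',(270+213*.35,150+137*.35),-.124),('e',(290+185*.225,150+131*.225),-.211)):
    for dy in(-.01,0,.01):
        # height where ray meets plane y
        a=ray('side',p,0.);b=ray('side',p,.2);t=(y+dy-a[1])/(b[1]-a[1]);print(nm,p,dy,(a+t*(b-a)).round(4))
i=r.grab_frame('side');cv2.imwrite('pics/f.png',cv2.resize(i[120:220,280:380],(600,600),interpolation=cv2.INTER_CUBIC))
j=r.grab_frame('top');h=blobs(j,'red',(440,240,470,320));print(cv2.minAreaRect(h))"
```

```text
d (344.55, 197.95) -0.01 [ 0.4442 -0.134   0.0737]
d (344.55, 197.95) 0 [ 0.4457 -0.124   0.0788]
d (344.55, 197.95) 0.01 [ 0.4471 -0.114   0.0839]
e (331.625, 179.475) -0.01 [ 0.4628 -0.221   0.0785]
e (331.625, 179.475) 0 [ 0.464  -0.211   0.0831]
e (331.625, 179.475) 0.01 [ 0.4651 -0.201   0.0877]
((453.0, 282.5), (37.0, 4.0), 90.0)
```

View pics/f.png

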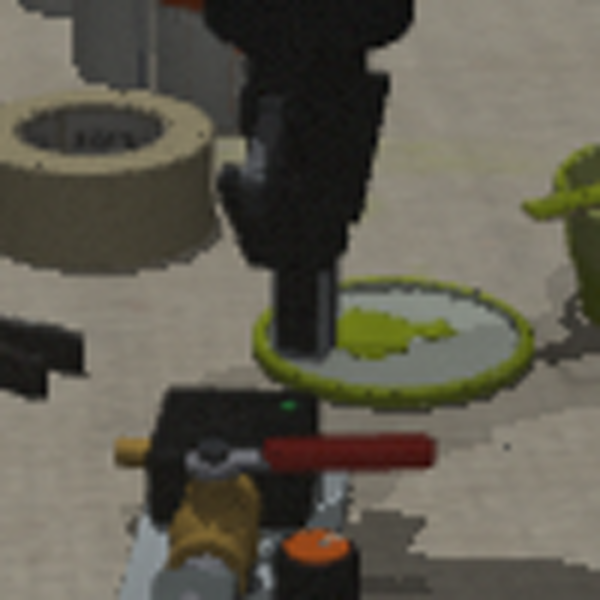

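The clearer crop shows the fingertips ending at about (305,355), which is z ≈ 0.08, the TCP height and not 17 mm below it. So the tips passed just above the untouched lever. I'll go back at a raised height and come in about 16 mm lower.

>>> arm_command(
  increments=[
    [[0,0,0.02],[0,0,0],0],
    [[-0.003,0.015,0.03],[0,0,-0.15],0],
    [[-0.006,0.03,0.03],[0,0,-0.3],0],
    [[-0.01,0.045,0.03],[0,0,-0.45],0],
    [[-0.013,0.06,0.03],[0,0,-0.6],0],
    [[-0.016,0.075,0.03],[0,0,-0.75],0],
    [[-0.016,0.085,0.03],[0,0,-0.9],0],
    [[-0.016,0.085,0.03],[0,0,-1.04],0],
    [[-0.016,0.085,0.03],[0,0,-1.19],0],
    [[-0.016,0.085,0.03],[0,0,-1.19],0],
  ],
)

```text
clock: 15.0
tcp_pos: [0.4503, -0.1241, 0.1093]
orientation: [3.14, -0.092, 0.001]
contact_force: [0.0, -0.2, 0.0]
grip_width: -0.0002
```

>>> arm_command(
  increments=[
    [[0,0,-0.02],[0,0,0],0],
    [[0,0,-0.035],[0,0,0],0],
    [[0,0,-0.046],[0,0,0],0],
    [[0,0,-0.046],[0,0,0],0],
    [[0,0,-0.046],[0,0,0],0],
  ],
)

```text
clock: 15.5
tcp_pos: [0.4504, -0.1243, 0.0631]
orientation: [-3.14, 0.086, 0.0]
contact_force: [-0.5, -0.1, 1.0]
grip_width: 0.0003
```

```bash
python3 -c "
from h import *
st()"
```

```text
t 15.5 tcp [ 0.4504 -0.1243  0.0631] az_rel_bed 0.1340 tilt [-0.      0.0002] F [-0.48 -0.14  1.03] M [0.052 0.004 0.011] w 0.0003 j [ 0.44  0.41 -0.36  2.15  0.24  0.62 -0.15]
```

First part of the sweep, then a check.

>>> arm_command(
  increments=[
    [[-0.001,-0.012,0],[0,0,0],0],
    [[-0.002,-0.02,0],[0,0,0.07],0],
    [[-0.004,-0.025,0],[0,0,0.143],0],
    [[-0.0045,-0.03,0],[0,0,0.23],0],
    [[-0.005,-0.036,0],[0,0,0.318],0],
    [[-0.005,-0.0415,0],[0,0,0.405],0],
    [[-0.004,-0.047,0],[0,0,0.492],0],
  ],
)

```text
clock: 16.2
tcp_pos: [0.4465, -0.172, 0.0636]
orientation: [3.066, 0.685, 0.001]
contact_force: [-1.0, 2.7, 1.4]
grip_width: 0.0001
```

```bash
python3 -c "
from h import *
st()
i=r.grab_frame('side');j=r.grab_frame('top')
cv2.imwrite('pics/g.png',np.hstack([cv2.resize(i[150:240,290:380],(400,400)),cv2.resize(j[200:340,380:520],(400,400))]))"
```

```text
t 16.2 tcp [ 0.4465 -0.172   0.0636] az_rel_bed 0.6287 tilt [ 0.0009 -0.    ] F [-0.97  2.68  1.41] M [0.569 0.093 0.061] w 0.0001 j [ 0.63  0.43 -0.47  2.12  0.32  0.65  0.38]
```

View pics/g.png

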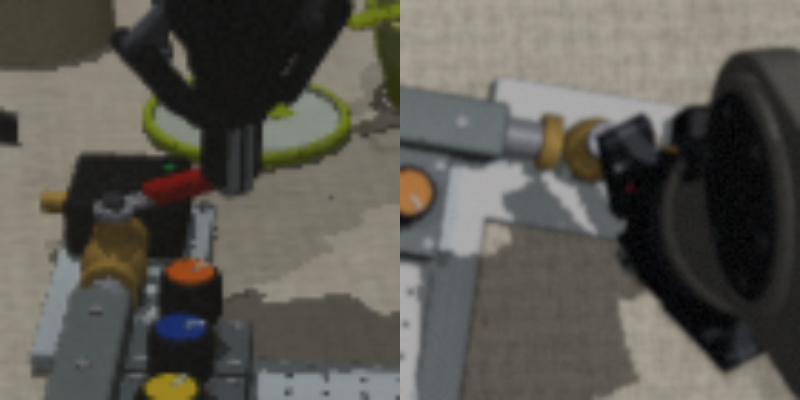

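The lever is moving: in the side crop it has swung to run from (150,190) to (215,180), pushed by the fingers at 2.9 N.

>>> arm_command(
  increments=[
    [[0.001,-0.0055,0],[0,0,0.087],0],
    [[0.002,-0.011,0],[0,0,0.175],0],
    [[0.0045,-0.016,0],[0,0,0.262],0],
    [[0.007,-0.021,0],[0,0,0.349],0],
    [[0.01,-0.0255,0],[0,0,0.436],0],
    [[0.013,-0.03,0],[0,0,0.524],0],
    [[0.0165,-0.034,0],[0,0,0.611],0],
    [[0.02,-0.038,0],[0,0,0.698],0],
  ],
)

```text
clock: 17.1
tcp_pos: [0.4659, -0.2093, 0.0631]
orientation: [-2.648, -1.689, 0.001]
contact_force: [-1.9, 2.7, 0.6]
grip_width: 0.0003
```

>>> arm_command(
  increments=[
    [[0.003,-0.0022,0],[0,0,0.06],0],
    [[0.006,-0.0045,0],[0,0,0.12],0],
    [[0.009,-0.006,0],[0,0,0.18],0],
    [[0.013,-0.008,0],[0,0,0.248],0],
  ],
)

```text
clock: 17.5
tcp_pos: [0.4783, -0.218, 0.063]
orientation: [-2.421, -2.001, 0.003]
contact_force: [-5.1, 1.3, 2.3]
grip_width: 0.0002
```

```bash
python3 -c "
from h import *
st();av(3)"
```

```text
t 17.5 tcp [ 0.4783 -0.218   0.063 ] az_rel_bed 1.5705 tilt [-0.002  -0.0007] F [-5.12  1.35  2.26] M [0.585 1.543 0.023] w 0.0002 j [ 0.84  0.55 -0.68  2.01  0.49  0.76  1.25]
M [ 0.023  0.715 -0.023] sd [0.061 0.128 0.029] F [-3.25  0.12  1.63]
t 17.65 tcp [ 0.4781 -0.218   0.0628] az_rel_bed 1.5675 tilt [-0.0021 -0.0004] F [-4.45 -0.27  0.68] M [-0.058  0.802 -0.   ] w 0.0005 j [ 0.84  0.55 -0.67  2.01  0.49  0.76  1.25]
```

>>> arm_command(
  increments=[
    [[0.001,-0.0002,0],[0,0,0],0],
    [[0.002,-0.0004,0],[0,0,0],0],
    [[0.002,-0.0004,0],[0,0,0],0],
  ],
)

```text
clock: 17.95
tcp_pos: [0.4782, -0.218, 0.0626]
orientation: [-2.422, -1.996, 0.008]
contact_force: [-9.5, 1.4, 6.9]
grip_width: 0.0003
```

```bash
python3 -c "
from h import *
st()"
```

```text
t 17.95 tcp [ 0.4782 -0.218   0.0626] az_rel_bed 1.5678 tilt [-0.0059 -0.0006] F [-9.46  1.38  6.87] M [ 0.243  1.988 -0.017] w 0.0003 j [ 0.84  0.55 -0.67  2.    0.49  0.76  1.25]
```

>>> arm_command(
  increments=[
    [[0.001,-0.0002,0],[0,0,0],0],
    [[0.002,-0.0004,0],[0,0,0],0],
    [[0.002,-0.0004,0],[0,0,0],0],
  ],
)

```text
clock: 18.25
tcp_pos: [0.4784, -0.218, 0.0623]
orientation: [-2.42, -1.995, 0.012]
contact_force: [-14.1, 2.7, 11.8]
grip_width: -0.0001
```

```bash
python3 -c "
from h import *
st()"
```

```text
t 18.25 tcp [ 0.4784 -0.218   0.0623] az_rel_bed 1.5679 tilt [-0.0097 -0.0004] F [-14.15   2.65  11.78] M [0.504 3.071 0.005] w -0.0001 j [ 0.84  0.55 -0.67  2.    0.49  0.77  1.25]
```

The lever is firmly at its stop: force up to 14 N with no further motion. Backing off and lifting clear for a last look.

>>> arm_command(
  increments=[
    [[-0.01,0.002,0],[0,0,0],0],
    [[-0.03,0.005,0],[0,0,0],0],
    [[-0.03,0.005,0.04],[0,0,0],0],
    [[-0.03,0.005,0.09],[0,0,0],0],
    [[-0.03,-0.04,0.13],[0,0,0],0],
    [[-0.03,-0.09,0.15],[0,0,0],0],
    [[-0.03,-0.14,0.15],[0,0,0],0],
    [[-0.03,-0.19,0.15],[0,0,0],0],
    [[-0.03,-0.23,0.15],[0,0,0],0],
    [[-0.03,-0.23,0.15],[0,0,0],0],
  ],
)

```text
clock: 19.25
tcp_pos: [0.4507, -0.4569, 0.2124]
orientation: [2.43, 1.985, -0.003]
contact_force: [-0.6, 1.0, 0.0]
grip_width: -0.0001
```

```bash
python3 - <<'E'
from h import *
st();j=r.grab_frame('top');i=r.grab_frame('side')
a=cv2.resize(cv2.imread('pics/top0.png')[210:320,260:530],(780,300));b=cv2.resize(j[210:320,260:530],(780,300))
cv2.imwrite('pics/h.png',np.vstack([a,b])[:600])
try:
    k=blobs(j,'red',(440,225,525,310));q=np.array([ray('top',p,.075)[:2] for p in k[:,0]]);vx,vy=cv2.fitLine(q.astype(np.float32),cv2.DIST_L2,0,.01,.01)[:2,0];print("lever axis az deg",np.degrees(np.arctan2(vy,vx)),"expect 79.2/-100.8",q.mean(0))
except Exception as e: print(e)
E
```

```text
t 19.25 tcp [ 0.4507 -0.4569  0.2124] az_rel_bed 1.5588 tilt [ 0.0008 -0.0041] F [-0.56  0.98  0.01] M [0.017 0.016 0.105] w -0.0001 j [ 1.18  0.52 -0.69  1.62  0.36  1.13  1.77]
lever axis az deg 79.87081 expect 79.2/-100.8 [ 0.49759463 -0.21061788]
```

View pics/h.png

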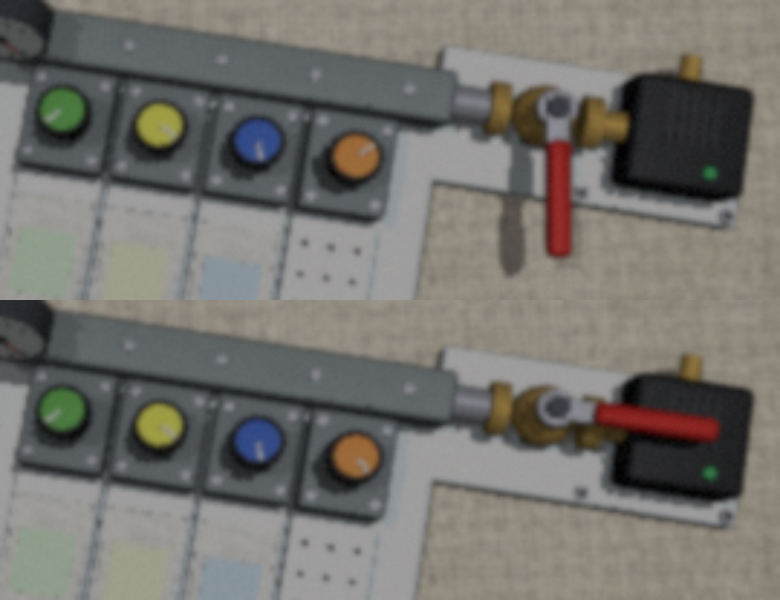

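In the before/after view, the lever now runs in line with the pipe to (715,428). The orange cap's mark has turned about 100° clockwise, from (370,148) to (363,465), which is about 1.95 rad less the seat's spring-back. The blue, yellow and green marks are unchanged.

```bash
python3 -c "
from bench import r
print(r.hand_in())"
```

```text
the job is handed in; nothing more can be done
None
```

The orange valve is finger-tight, the main cock is open at its stop, and the job is handed in. The arm finished its last move, clear of the bed, at 19.25 s on the clock.

- **Valve:** I turned the orange knob clockwise in two grips, about 1.95 rad in all. Free turning needed about 0.11 N m. Once the needle met its seat, the moment climbed at the expected 0.75 N m per rad to 0.49 N m. That is a rise of about 0.34 to 0.37 N m, inside the 0.25 to 0.4 band. Single moment readings scatter by about 0.03 N m.
- **Main cock:** I then pushed the red lever round with closed fingers until the force rose to 14 N with no further movement. In the last picture it lies at 79.9°, against an expected 79.2°.
- **Neighbouring knobs:** the marks on the blue, yellow and green caps look the same before and after.

Two things disagreed with the description:
- **Fingertip height:** in the picture the closed fingertips stood about level with the TCP, not 17 mm ahead of it. My first lever sweep therefore passed over the lever without touching it, and I repeated it 16 mm lower.
- **Grip width:** with the 28 mm knob held, the gripper reported 23 mm. The knob did not slip: its mark turned about 1.75 rad, which fits the 1.95 rad less spring-back.

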